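Mirror the sample row into the four-bay rack

ROBOT

A 6-joint arm with a two-finger parallel gripper is mounted at the origin on a cart in front of the work surface, level with it; the furniture and walls round the work are solid. World frame = base frame: x ahead of the robot, y to its left, z up, the work surface at z = 0. Lengths are in m, angles in rad, forces in N, time in s.
With the tool pointing down it reaches from about 0.325 to 0.875 m from the base axis. Payload 4.4 kg.
Tool frame: the origin (TCP) lies at the very end of the fingers, on their centre line; the grasp point (between the pads) lies 19 mm behind it; z points along the fingers, y is the line along which they close (so a half turn about z gives the same grasp; the last joint's range is limited). The gripper opens to 85 mm and grips with 20 to 120 N. Pads are 22 mm wide; open, the fingers measure 114 mm over their backs; the gripper's body (76 mm by 85 mm) begins 54 mm behind the grasp point. The pads swing forward as they close: fully open they stand 13 mm farther back than shut.
Start: joints at [-1.433, 0.207, 1.542, -0, 1.393, -0.15], TCP at [0.163, -0.551, 0.231] pointing down, gripper open.
Joint ranges: [-2.73, 2.73], [-0.86, 2.22], [0.23, 2.46], [-1.11, 4.25], [0.08, 2.63], [-2.82, 2.82]. Speed limits (rad/s): [2.79, 2.79, 3.14, 3.14, 3.14, 3.14].

INTERFACE

Orientations are given as a rotation vector (axis times angle).
In Python, from rig import arm, eyes gives the robot as it stands. The module is installed in compiled form; this text tells all that it offers.
- The arm moves only by the tool drive_tool, never from a script. Its argument "series" is a list of rows, each a list of 3 entries, a list of its own where there are three numbers: the shift along the tool's x, y, z normalised to -1 to 1, where 1 is 3 cm, then the turn, a rotation vector about the tool's x, y, z normalised to -1 to 1, where 1 is 0.08 rad, then the closure, from 0 (fully open) to 1 (shut). In form: [[[x, y, z], [ax, ay, az], gripper], ...]. A call has 1 to 20 rows; each row shifts and turns the commanded pose from where the row before left it, along the tool's axes as they then stand; what a row does not reach is not made up. A row lasts 1/8 s, in which the tool goes at most 62.5 mm and 10.7 degrees, less where a joint would pass 70% of its speed; a pose out of reach is approached as far as the arm can. A call with a number of a shift or a turn outside -1 to 1 is refused whole. A call with a gripper value outside its range is refused whole. The fingers move at their own pace and stop on an object; the grip force is fixed at half the most. Time passes only in rows, so rows that do not move let the fingers close. It gives the time, the measured TCP pose, the force, the opening and the grip force at its end, in the units of the state.
- arm.read_state(): the state, without advancing time (a new reading comes with each control period).
- eyes.grab_frame(name): name is "scene" or "top"; returns a dict with "image" (480x640x3 uint8, red, green, blue), "z_map" (480x640 float32, m along the optical axis (not along the pixel's ray), 0 where there is no reading), "intrinsics" (3x3 intrinsics, pixels), "world_to_cam" (4x4, takes a point from world to camera coordinates). Camera axes: x right, y down, z forward; pixel columns grow to the right and rows downward; lengths in m; the calibration is good to about 2 mm. A picture is of the moment at which its call begins.
- arm.hand_in(): hands the job in; it is judged then, once.
The state is a dict: "clock": time; "joint_positions": joint angles; "qd": joint speeds; "effort": joint torques, N m; "tcp_pos": TCP position; "tool_rot": TCP orientation; "force": force on the tool from outside, world axes, zero at the start; "moment": the same for the moment, N m; "grip_width": finger opening in m; "gripper_force": force on a finger pad.
Only numpy, scipy, OpenCV 4.12 (cv2) and the standard library are available. Lean on these libraries where they do the work, as an engineer would, in place of code of your own. Each camera call takes 0.05 s, during which the arm holds its last target. There are 200 camera calls.

TASK

Four material samples (a pine cube, a tall hardwood post, a red pebble and a lidded jar) stand in a row on the round mats of the plain board. Move all of them to the empty four-bay rack in reverse order, seen from the robot: the leftmost on the board goes into the rightmost bay, the second from the left into the second from the right, and so on, each set upright in the middle of its bay. Leave the grey bowl and the small olive pot where they are.

Things in the scene. Friction and masses are not known exactly. Their poses are not given: they have to be found in the camera images.
- board: plain brown plank 68 x 330 mm, fixed, that carries the samples at the start; top 12 mm above the bench. Origin: centre of its underside, on the bench; x away from the robot, y along the row to the robot's left (within 0.12 rad). Four places (round mats) at y = +112.5, +37.5, -37.5, -112.5 mm, x = 0. Either the board or the rack is nearer the robot.
- rack: empty pale wooden rack 68 x 330 mm, fixed; axes and origin as for the board (underside, on the bench). Four bays at y = +112.5, +37.5, -37.5, -112.5 mm, x = 0, each 70 mm wide, open to front and back; cork bay floors 14 mm above the bench; ribs between bays 5 mm thick, tops at 25 mm; end cheeks 12 mm thick at y = +-157.5 mm, tops at 33 mm.
- cube: pine cube, 38 mm each way, 30 g, faces square to its x and y axes. Stands at the start upright on a mat (its underside 14 mm above the bench), its yaw within 0.2 rad of the board's. Origin: centre of its underside, z up.
- post: reddish hardwood block standing on end, 30 (x) x 32 (y) x 75 (high) mm, 60 g. Stands at the start upright on a mat (its underside 14 mm above the bench), its yaw within 0.2 rad of the board's. Origin: centre of its underside, z up.
- pebble: smooth red egg-shaped pebble, 34 (x) x 44 (y) x 26 (high) mm, 50 g, with a slightly flat underside; grip it across x. Stands at the start upright on a mat (its underside 14 mm above the bench), its yaw within 0.2 rad of the board's. Origin: centre of its underside, z up.
- jar: round glass jar, 51 mm across, 63 mm high, with a fixed black lid 47 mm across (its top 12 mm), 130 g. Stands at the start upright on a mat (its underside 14 mm above the bench), its yaw within 0.2 rad of the board's. Origin: centre of its underside, z up.
- mat_cube: round cork mat, 60 mm across, 2 mm thick, fixed on the board; the pine cube stands on it at the start, so it marks that sample's starting place. Origin: centre of its underside, 12 mm above the bench.
- mat_post: round cork mat, 60 mm across, 2 mm thick, fixed on the board; the post stands on it at the start, so it marks that sample's starting place. Origin: centre of its underside, 12 mm above the bench.
- mat_pebble: round cork mat, 60 mm across, 2 mm thick, fixed on the board; the pebble stands on it at the start, so it marks that sample's starting place. Origin: centre of its underside, 12 mm above the bench.
- mat_jar: round cork mat, 60 mm across, 2 mm thick, fixed on the board; the jar stands on it at the start, so it marks that sample's starting place. Origin: centre of its underside, 12 mm above the bench.
- bowl: bystander: loose grey bowl, 84 mm across, 38 mm high, on the bench to the robot's left of the rows; not to be moved. Origin: centre of its underside.
- pole (a point): fixed upright green pole, 31 mm across, from the floor to far above the arm, between the robot and the right of the bench; an obstacle to keep the whole arm clear of. This point: on its axis at bench height.
- pot: bystander: loose dark olive pot, 82 mm across, 48 mm high, on the bench to the robot's right of the rows; not to be moved. Origin: centre of its underside.
Things that resemble listed ones, but are neither listed nor needed, are in the scene too. What is shaped like the cube but turquoise is not meant.

How it is judged:
At the end, for the whole second after the job is handed in: Each sample stands in the bay that mirrors its starting place, within 14 mm of the bay centre along and across the rack, on the bay floor (within 5 mm), tilted under 0.2 rad, released and at rest; bowl and olive pot within 30 mm of where they stood (((y of mat_cube in the frame of board between 0.0925 and 0.1325 m and y of cube in the frame of rack between -0.1265 and -0.0985 m) or (y of mat_cube in the frame of board between 0.0175 and 0.0575 m and y of cube in the frame of rack between -0.0515 and -0.0235 m) or (y of mat_cube in the frame of board between -0.0575 and -0.0175 m and y of cube in the frame of rack between 0.0235 and 0.0515 m) or (y of mat_cube in the frame of board between -0.1325 and -0.0925 m and y of cube in the frame of rack between 0.0985 and 0.1265 m)) and x of cube in the frame of rack between -0.014 and 0.014 m and z of cube in the frame of rack between 0.009 and 0.019 m and angle between each of cube, post, pebble, jar's own z axis and vertical below 0.2 rad and linear speed of each of cube, post, pebble, jar below 0.02 m/s and ((y of mat_post in the frame of board between 0.0925 and 0.1325 m and y of post in the frame of rack between -0.1265 and -0.0985 m) or (y of mat_post in the frame of board between 0.0175 and 0.0575 m and y of post in the frame of rack between -0.0515 and -0.0235 m) or (y of mat_post in the frame of board between -0.0575 and -0.0175 m and y of post in the frame of rack between 0.0235 and 0.0515 m) or (y of mat_post in the frame of board between -0.1325 and -0.0925 m and y of post in the frame of rack between 0.0985 and 0.1265 m)) and x of post in the frame of rack between -0.014 and 0.014 m and z of post in the frame of rack between 0.009 and 0.019 m and ((y of mat_pebble in the frame of board between 0.0925 and 0.1325 m and y of pebble in the frame of rack between -0.1265 and -0.0985 m) or (y of mat_pebble in the frame of board between 0.0175 and 0.0575 m and y of pebble in the frame of rack between -0.0515 and -0.0235 m) or (y of mat_pebble in the frame of board between -0.0575 and -0.0175 m and y of pebble in the frame of rack between 0.0235 and 0.0515 m) or (y of mat_pebble in the frame of board between -0.1325 and -0.0925 m and y of pebble in the frame of rack between 0.0985 and 0.1265 m)) and x of pebble in the frame of rack between -0.014 and 0.014 m and z of pebble in the frame of rack between 0.009 and 0.019 m and ((y of mat_jar in the frame of board between 0.0925 and 0.1325 m and y of jar in the frame of rack between -0.1265 and -0.0985 m) or (y of mat_jar in the frame of board between 0.0175 and 0.0575 m and y of jar in the frame of rack between -0.0515 and -0.0235 m) or (y of mat_jar in the frame of board between -0.0575 and -0.0175 m and y of jar in the frame of rack between 0.0235 and 0.0515 m) or (y of mat_jar in the frame of board between -0.1325 and -0.0925 m and y of jar in the frame of rack between 0.0985 and 0.1265 m)) and x of jar in the frame of rack between -0.014 and 0.014 m and z of jar in the frame of rack between 0.009 and 0.019 m and distance of each of bowl, pot from where it was at the start of the episode below 0.03 m); the robot touches nothing.
It fails at once if the grey bowl is moved 30 mm or more (distance of bowl from where it was at the start of the episode above 0.03 m).
It fails at once if the olive pot is moved 30 mm or more (distance of pot from where it was at the start of the episode above 0.03 m).
It also fails if it takes over 102 s, if anything falls off the work surface, if the arm or the gripper's body presses on something with over 40 N, if the wrist force passes 120 N, or if a joint passes its speed limit or range.

## Working session

There is one attempt and no reset: what is moved stays moved. The work goes in short steps, Python scripts to look and compute and a tool call to move; the robot and the scene stay as the last step left them, time stands still between calls to the robot, and variables do not carry over. Pictures are saved under pics/ and viewed, at most 14 in all, crops included, and the job is handed in when it is done.

Besides the shell and the picture viewer there is one more tool, called after ">>>" as name([rows], argument=value, ...), one row to a line, values as JSON. drive_tool: Moves the arm, as the interface text tells. Its arguments: {"type":"object","properties":{"series":{"type":"array"}},"required":["series"]}

```bash
mkdir -p pics; python3 - <<'E'
from rig import arm, eyes
import cv2,numpy as np
for n in("top","scene"):
    f=eyes.grab_frame(n); cv2.imwrite(f"pics/{n}0.png",f["image"][:,:,::-1]); np.savez(f"{n}0.npz",**f)
    print(n,f["intrinsics"].tolist(),np.round(f["world_to_cam"],4).tolist())
s=arm.read_state(); print(s)
E
```

```text
top [[467.3718979522745, 0.0, 324.1789850703478], [0.0, 467.3718979522745, 239.55823968443053], [0.0, 0.0, 1.0]] [[-0.0216, -0.9998, -0.0057, 0.0651], [-0.9781, 0.0223, -0.2067, 0.5122], [0.2068, 0.0011, -0.9784, 0.9146], [0.0, 0.0, 0.0, 1.0]]
scene [[446.0889301049679, 0.0, 319.79251903513784], [0.0, 446.0889301049679, 240.96699558699194], [0.0, 0.0, 1.0]] [[-0.6808, -0.7323, 0.0129, 0.3796], [-0.4316, 0.3869, -0.8149, 0.2425], [0.5918, -0.5604, -0.5795, 0.8434], [0.0, 0.0, 0.0, 1.0]]
{'clock': 0.1, 'joint_positions': array([-1.43351539e+00,  2.07372513e-01,  1.54283250e+00,  1.45988367e-05,
        1.39348660e+00, -1.50531570e-01]), 'qd': array([-6.22008653e-04, -2.25958248e-03, -3.82475843e-03, -5.13338269e-05,
       -5.05257989e-04,  1.04414819e-04]), 'effort': array([-4.43814979e-04, -3.84088254e+01, -2.92550343e+01, -1.50624219e-04,
        4.86149424e-03,  1.73078234e-05]), 'tcp_pos': array([ 0.16309778, -0.55066644,  0.23021029]), 'tool_rot': array([-3.10704257e+00, -4.50231020e-01, -4.43816538e-05]), 'force': array([-0.82609013,  0.21802926, -0.57331511]), 'moment': array([-0.05356033,  0.00486592, -0.0128889 ]), 'gripper_force': 0.0, 'grip_width': 0.08524748426588324}
```

View pics/top0.png

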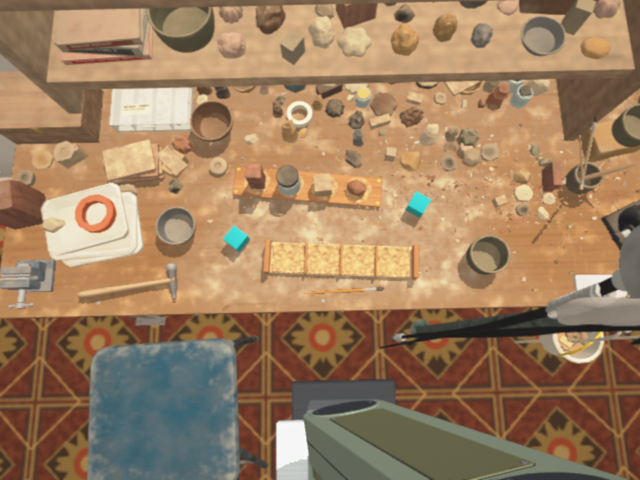

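View pics/scene0.png

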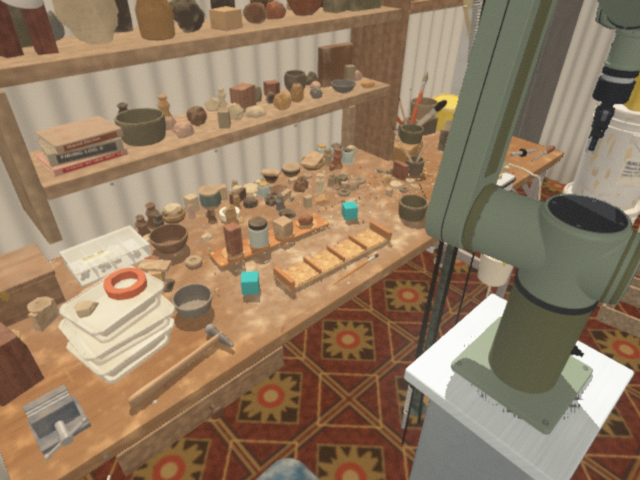

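The top view shows the board as the far one, with post (255,175), jar (288,180), cube (322,184) and pebble (356,187) from left to right. The rack is nearer, spanning (265..418, 242..278). Turquoise decoys are at (236,238) and (418,205), the bowl at (175,227), and the olive pot at (488,255). Next I measure by depth.

```bash
cat > h.py <<'E'
import numpy as np,cv2
def pts(f):
    K=f["intrinsics"];T=np.linalg.inv(f["world_to_cam"]);z=f["z_map"]
    v,u=np.mgrid[:480,:640]
    P=np.stack([(u-K[0,2])/K[0,0]*z,(v-K[1,2])/K[1,1]*z,z,np.ones_like(z)],-1)@T.T
    P=P[...,:3]; P[z<=0]=np.nan; return P
def px(f,p):
    c=f["world_to_cam"]@np.r_[p,1]; q=f["intrinsics"]@c[:3]; return q[:2]/q[2]
def ray(f,u,v,z):
    K=f["intrinsics"];T=np.linalg.inv(f["world_to_cam"])
    d=T[:3,:3]@np.linalg.solve(K,[u,v,1.]);o=T[:3,3];return o+d*(z-o[2])/d[2]
E
python3 - <<'E'
from h import *
t=np.load("top0.npz");s=np.load("scene0.npz")
P=pts(t);Q=pts(s)
w={"post":(238,155,272,198),"jar":(270,160,304,202),"cube":(306,165,338,202),"peb":(340,172,372,202),"bowl":(150,200,200,250),"pot":(460,230,515,280),"cy1":(222,222,252,255),"cy2":(402,190,434,220)}
for n,(a,b,c,d) in w.items():
    R=P[b:d,a:c].reshape(-1,3);R=R[R[:,2]>.02]
    top=np.nanpercentile(R[:,2],95);k=R[R[:,2]>top-.006]
    r=cv2.minAreaRect((k[:,:2]*1000).astype(np.float32))
    print(n,"top %.3f"%top,np.round(k.mean(0),4),np.round(r[0],1),np.round(r[1],1),round(r[2],1),len(k))
for n,Z in(("top",P),("scene",Q)):
    m=(Z[...,2]>.03)&(Z[...,2]<.6)&(Z[...,0]<.5)&(Z[...,0]>.1)&(Z[...,1]<.05)&(Z[...,1]>-.6)
    R=Z[m]
    H,_,_=np.histogram2d(R[:,0],R[:,1],bins=[np.arange(.1,.52,.02),np.arange(-.6,.07,.02)])
    for i,j in np.argwhere(H>25):print(n,round(.11+.02*i,2),round(-.59+.02*j,2),int(H[i,j]),end="; ")
    print()
im=t["image"][:,:,::-1]
cv2.imwrite("pics/crop1.png",cv2.resize(np.ascontiguousarray(im[150:290,225:425]),None,fx=4,fy=4,interpolation=cv2.INTER_CUBIC))
E
```

```text
post top 0.090 [0.6549 0.1966 0.0881] [654.9 196.7] [31.3 30.8] 88.3 224
jar top 0.078 [0.6468 0.1278 0.076 ] [646.6 127.8] [45.2 45.9] 25.2 378
cube top 0.054 [0.6392 0.0547 0.0511] [639.7  54.9] [38.  38.1] 5.8 296
peb top 0.039 [ 0.6321 -0.0194  0.037 ] [633.9 -19.2] [32.5 26.6] 35.0 135
bowl top 0.038 [0.5577 0.3727 0.0361] [555.8 369.7] [82.7 82.8] 45.0 250
pot top 0.049 [ 0.4786 -0.29    0.0465] [ 478.4 -289.7] [81.  80.6] 38.1 302
cy1 top 0.040 [0.5272 0.2421 0.0374] [527.3 242.1] [38.6 37.6] 52.0 310
cy2 top 0.040 [ 0.5945 -0.1517  0.0372] [ 594.7 -151.7] [37.9 38.6] 58.1 299
top 0.17 0.05 108; top 0.19 0.03 302; top 0.19 0.05 187; top 0.21 -0.01 758; top 0.21 0.01 1282; top 0.21 0.03 1328; top 0.21 0.05 403; top 0.23 -0.09 144; top 0.23 -0.07 613; top 0.23 -0.05 924; top 0.23 -0.03 1106; top 0.23 -0.01 439; top 0.31 -0.29 32; top 0.31 -0.27 150; top 0.31 -0.19 42; top 0.31 -0.17 724; top 0.33 -0.29 346; top 0.33 -0.21 634; top 0.33 -0.19 146; top 0.33 -0.17 68; top 0.35 -0.29 100; top 0.35 -0.21 196; top 0.35 -0.19 644; top 0.39 -0.53 57; top 0.45 -0.31 41; top 0.45 -0.27 47
[... 898 characters left out ...]
 scene 0.17 -0.51 705; scene 0.17 -0.31 29; scene 0.17 -0.29 34; scene 0.17 -0.09 146; scene 0.17 -0.07 348; scene 0.17 -0.05 253; scene 0.17 0.01 343; scene 0.17 0.03 1017; scene 0.17 0.05 432; scene 0.19 -0.53 379; scene 0.19 -0.51 94; scene 0.19 -0.39 42; scene 0.19 -0.37 94; scene 0.19 0.01 194; scene 0.19 0.03 974; scene 0.19 0.05 446; scene 0.21 0.01 47; scene 0.21 0.03 664; scene 0.21 0.05 244; scene 0.31 -0.17 28; scene 0.33 -0.57 30; scene 0.35 -0.57 32; scene 0.35 -0.55 29; scene 0.35 -0.53 67; scene 0.35 -0.51 57; scene 0.35 -0.21 38; scene 0.35 -0.19 335; scene 0.45 -0.35 58; scene 0.45 -0.33 128; scene 0.45 -0.27 49; scene 0.47 -0.25 46; scene 0.49 -0.33 37; scene 0.49 -0.25 31;
```

View pics/crop1.png

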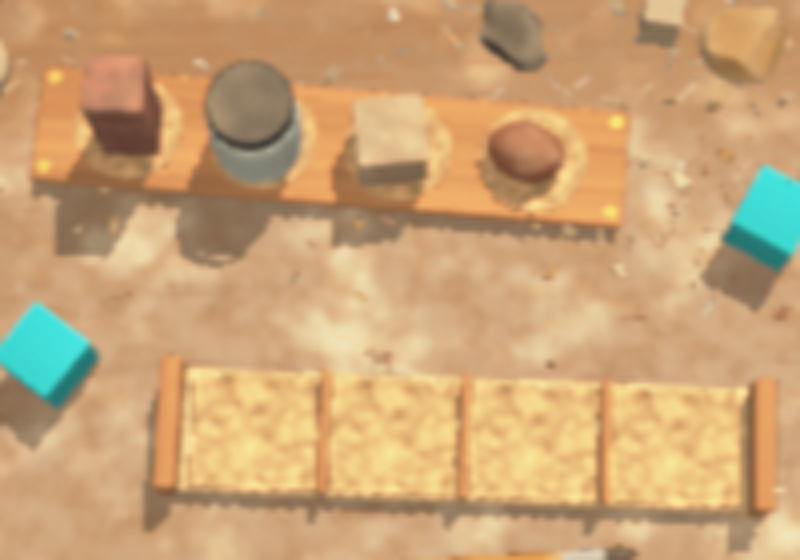

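The crop shows the rack cheek tops at (168,423) and (765,445) in crop pixels, with the samples on their mats. Now the rack, board and pole positions.

```bash
python3 - <<'E'
from h import *
t=np.load("top0.npz");s=np.load("scene0.npz");P=pts(t);Q=pts(s)
L=ray(t,225+168/4,150+423/4,.033);R=ray(t,225+765/4,150+445/4,.033)
print("rack ray",L,R,(L+R)/2,np.linalg.norm(L-R),np.arctan2(-(L-R)[0],(L-R)[1]))
im=t["image"]
reg=P[238:282,258:424].reshape(-1,3);k=reg[reg[:,2]>.029];print(len(k))
for sel in(k[:,1]>.05,k[:,1]<.05):print(k[sel].mean(0),sel.sum(), k[sel].min(0),k[sel].max(0))
k=reg[reg[:,2]>.008];r=cv2.minAreaRect((k[:,:2]*1000).astype(np.float32));print("rack rect",r)
reg=P[160:212,225:390].reshape(-1,3);k=reg[(reg[:,2]>.008)&(reg[:,2]<.017)];r=cv2.minAreaRect((k[:,:2]*1000).astype(np.float32));print("board rect",r)
for n,Z in(("top",P),("scene",Q)):
  for zl in((.0,.15),(.15,.3),(.3,.45),(.45,.6)):
    m=(Z[...,2]>zl[0]+.02)&(Z[...,2]<zl[1])&(abs(Z[...,0]-.33)<.05)&(Z[...,1]<-.1)&(Z[...,1]>-.33)
    K=Z[m]
    for a,b in((-.24,-.13),(-.33,-.24)):
      q=K[(K[:,1]>a)&(K[:,1]<b)]
      if len(q)>5:print(n,zl,len(q),q.mean(0).round(3),q.min(0).round(3),q.max(0).round(3))
from rig import arm
print("tcp px",px(t,[.163,-.551,.23]))
E
```

```text
rack ray [0.48586004 0.17473679 0.033     ] [ 0.46710746 -0.13799169  0.033     ] [0.47648375 0.01837255 0.033     ] 0.3132902243438055 -0.05989270100895981
351
[0.48765131 0.17559456 0.03216929] 179 [0.45201579 0.16850685 0.02908081] [0.52233336 0.18344047 0.03652388]
[ 0.46884009 -0.13668321  0.03195693] 172 [ 0.43434307 -0.14438325  0.02910532] [0.50426386 0.01950257 0.03640051]
rack rect ((483.2208557128906, 19.479995727539062), (325.08575439453125, 81.48403930664062), 86.52242279052734)
board rect ((656.0152587890625, 98.9698715209961), (353.4525146484375, 110.19287109375), 86.21223449707031)
top (0.0, 0.15) 145 [ 0.319 -0.191  0.091] [ 0.311 -0.2    0.02 ] [ 0.328 -0.179  0.15 ]
top (0.0, 0.15) 209 [ 0.331 -0.282  0.088] [ 0.309 -0.295  0.021] [ 0.352 -0.269  0.15 ]
top (0.15, 0.3) 304 [ 0.324 -0.194  0.243] [ 0.313 -0.209  0.17 ] [ 0.337 -0.175  0.3  ]
top (0.15, 0.3) 353 [ 0.326 -0.284  0.242] [ 0.31  -0.295  0.172] [ 0.352 -0.272  0.3  ]
top (0.3, 0.45) 584 [ 0.329 -0.193  0.39 ] [ 0.314 -0.21   0.32 ] [ 0.345 -0.169  0.45 ]
top (0.45, 0.6) 1223 [ 0.339 -0.188  0.544] [ 0.314 -0.215  0.47 ] [ 0.364 -0.164  0.6  ]
scene (0.0, 0.15) 38 [ 0.315 -0.184  0.033] [ 0.311 -0.203  0.02 ] [ 0.328 -0.176  0.049]
scene (0.45, 0.6) 404 [ 0.345 -0.194  0.534] [ 0.318 -0.213  0.47 ] [ 0.359 -0.162  0.575]
tcp px [719.45206229 429.03358114]
```

>>> drive_tool([
  [[0,0,-1],[0,0,0],0],
  [[0,0,-1],[0,0,0],0],
  [[0,0,-1],[0,0,0],0],
  [[0,0,-1],[0,0,0],0],
  [[0,0,-1],[0,0,0],0],
  [[0,0,-1],[0,0,0],0],
])

```text
clock: 0.85
tcp_pos: [0.1632, -0.551, 0.4115]
tool_rot: [-3.108, -0.45, -0.0]
force: [-0.0, -0.5, 0.5]
grip_width: 0.0854
gripper_force: 0.0
```

```bash
python3 - <<'E'
from h import *
from rig import eyes,arm
t=eyes.grab_frame("top");s=eyes.grab_frame("scene")
for f,n in((t,"top"),(s,"scene")):
  for y in(-.192,-.284):
    print(n,y,[px(f,[.328,y,z]).round().astype(int).tolist() for z in(0,.15,.3,.45,.6)])
a=t["image"][250:450,340:640,::-1];b=s["image"][0:420,360:640,::-1]
a=cv2.resize(a,(480,320));b=cv2.resize(b,(320,480))
c=np.zeros((480,800,3),np.uint8);c[:320,:480]=a;c[:,480:]=b
cv2.imwrite("pics/pole.png",c);print(arm.read_state()["joint_positions"])
E
```

```text
top -0.192 [[443, 329], [464, 327], [493, 324], [538, 321], [616, 314]]
top -0.284 [[487, 328], [515, 326], [555, 323], [617, 319], [725, 312]]
scene -0.192 [[435, 251], [446, 201], [458, 141], [473, 69], [490, -18]]
scene -0.284 [[456, 238], [467, 188], [480, 130], [496, 62], [515, -21]]
[-1.43343953e+00  1.30410827e-01  1.25940745e+00 -3.61179344e-05
  1.74460505e+00 -1.50512922e-01]
```

View pics/pole.png

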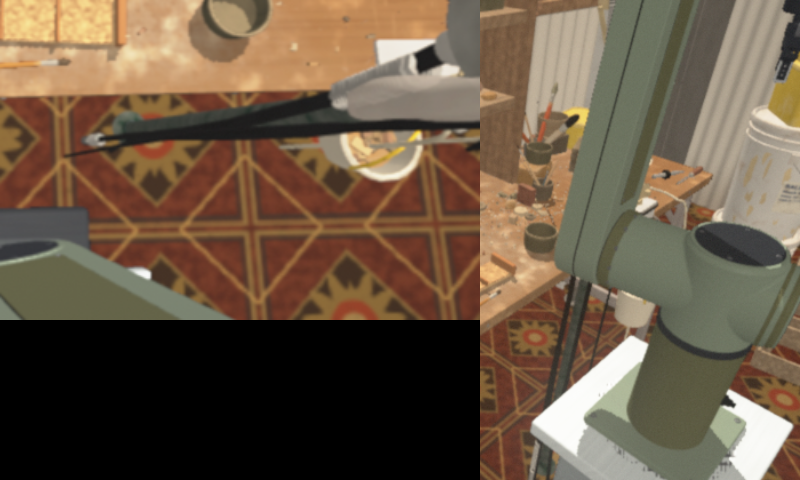

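The crops show the green pole at about (0.328,-0.192), with black lamp-stand rods beside it near (0.33,-0.284). The swing must pass inside both, so I'll retract and raise the arm first.

>>> drive_tool([
  [[0,0,-1],[0,0,0],0],
  [[0,0,-1],[0,0,0],0],
  [[0,0,-1],[0,0,0],0],
  [[0,-1,0],[0,0,0],0],
  [[0,-1,0],[0,0,0],0],
  [[0,-1,0],[0,0,0],0],
  [[0,-1,0],[0,0,0],0],
])

```text
clock: 1.82
tcp_pos: [0.1289, -0.4351, 0.4992]
tool_rot: [-3.106, -0.45, -0.0]
force: [-0.9, 0.3, -0.3]
grip_width: 0.0854
gripper_force: 0.0
```

```bash
python3 - <<'E'
from h import *
from rig import arm,eyes
s=arm.read_state();print(s["joint_positions"].round(4),s["tcp_pos"],s["clock"])
for n in("top","scene"):
    f=eyes.grab_frame(n);Z=pts(f).reshape(-1,3);r=np.hypot(Z[:,0],Z[:,1]);
    k=Z[(Z[:,2]>.15)&(r<.6)&(Z[:,0]>.05)]
    H,_,_=np.histogram2d(np.arctan2(k[:,1],k[:,0]),np.hypot(k[:,0],k[:,1]),bins=[np.arange(-1.6,1.7,.1),np.arange(0,.62,.04)])
    np.set_printoptions(linewidth=200);print(n,"cols r0,.04..");
    for i,row in enumerate(H.astype(int)):
        if row.sum():print(round(-1.6+.1*i,1),row)
E
```

```text
[-1.474  -0.122   1.3468 -0.      1.9199 -0.191 ] [ 0.12886663 -0.43513727  0.4992161 ] 1.825
top cols r0,.04..
-0.8 [  0   0   0   0   0   0   0   0   0   0 400   2   0   0   0]
-0.7 [ 0  0  0  0  0  0  0  0  0  0 10 22  0  0  0]
-0.6 [   0    0    0    0    0    0    0    0   20 1133  654    0    0    0    0]
-0.5 [  0   0   0   0   0   0   0   0 764 907 584   0   0   0   0]
-0.4 [   0    0    0    0    0    0    0    0 2028   48    0    0    0    0    0]
-0.3 [ 0  0  0  0 33  3  0  0  0  0  0  0  0  0  0]
-0.2 [  0   0   0   0  96 205   0   0   0   0   0   0   0   0   0]
-0.1 [  0   0   0   0  61 808   0   0   0   0   0   0   0   0   0]
0.0 [   0    0    0    0    0 1679    0    0    0    0    0    0    0    0    0]
0.1 [   0    0    0    0    0 1716    0    0    0    0    0    0    0    0    0]
0.2 [   0    0    0    0    0 1631    0    0    0    0    0    0    0    0    0]
0.3 [   0    0    0    0    0 1489    0    0    0    0    0    0    0    0    0]
0.4 [  0   0   0   0   0 922   0   0   0   0   0   0   0   0   0]
0.5 [ 0  0  0  0  0 13  0  0  0  0  0  0  0  0  0]
scene cols 
[... 259 characters left out ...]
[  0  20  34 487   0   0   0   0   0   0   0   0   0   0   0]
0.0 [  0  39  62 634   0   0   0   0   0   0   0   0   0   0   0]
0.1 [  0  42  98 693   0   0   0   0   0   0   0   0   0   0   0]
0.2 [  0  57 124 898   1   5   0   0   0   0   0   0   0   0   0]
0.3 [   0   75  160 1174   84  295    0    0    0    0    0    0    0    0    0]
0.4 [   0  102  256 1008 2247 2187    0    0    0    0    0    0    0    0    0]
0.5 [   0  133  457  388 3356 2660    0    0    0    0    0    0    0    0    0]
0.6 [   0  103  494    0 1519   45    0    0    0    0    0    0    0    0    0]
0.7 [  0  95 301   0   0   0   0   0   0   0   0   0   0   0   0]
0.8 [ 0 70 88  0  0  0  0  0  0  0  0  0  0  0  0]
```

```bash
python3 - <<'E'
from h import *
from rig import arm,eyes
D=[([.20737,1.54283],(.163098,-.550666,.23021)),([.13041,1.25941],(.1632,-.551,.4115)),([-.122,1.3468],(.128867,-.435137,.499216))]
A=[];b=[]
for (q2,q3),p in D:
    s=q2+q3;r=np.sqrt(p[0]**2+p[1]**2-.0861**2)
    A+= [[1,0,np.sin(q2),np.sin(s),np.cos(s)],[0,1,np.cos(q2),np.cos(s),-np.sin(s)]];b+=[r,p[2]]
x,res,rk,sv=np.linalg.lstsq(np.array(A),np.array(b),rcond=None);print(x.round(4),(np.array(A)@x-b).round(4),sv)
f=eyes.grab_frame("top");Z=pts(f).reshape(-1,3);a=np.arctan2(Z[:,1],Z[:,0]);r=np.hypot(Z[:,0],Z[:,1])
for z in np.arange(.15,1,.05):
    k=Z[(Z[:,2]>z)&(Z[:,2]<z+.05)&(a>-.9)&(a<-.28)&(r<.5)]
    if len(k):print(round(z,2),len(k),k.min(0).round(3),k.max(0).round(3),np.hypot(k[:,0],k[:,1]).min().round(3))
E
```

```text
[ 0.0005 -0.0394  0.4675  0.497   0.1015] [-0.0002 -0.0007  0.0002  0.0022 -0.     -0.0015] [2.98637834 2.4347982  0.2686741  0.26787636 0.09673992]
0.15 178 [ 0.31  -0.294  0.15 ] [ 0.352 -0.178  0.2  ] 0.36
0.2 240 [ 0.31 -0.29  0.2 ] [ 0.336 -0.177  0.25 ] 0.361
0.25 306 [ 0.312 -0.292  0.25 ] [ 0.338 -0.174  0.3  ] 0.36
0.3 222 [ 0.314 -0.291  0.3  ] [ 0.34  -0.173  0.35 ] 0.36
0.35 212 [ 0.314 -0.209  0.351] [ 0.343 -0.171  0.4  ] 0.359
0.4 262 [ 0.315 -0.209  0.4  ] [ 0.345 -0.169  0.45 ] 0.358
0.45 344 [ 0.314 -0.294  0.45 ] [ 0.353 -0.167  0.5  ] 0.357
0.5 347 [ 0.314 -0.205  0.5  ] [ 0.359 -0.165  0.55 ] 0.356
0.55 657 [ 0.314 -0.216  0.55 ] [ 0.364 -0.164  0.6  ] 0.355
0.6 426 [ 0.314 -0.201  0.6  ] [ 0.366 -0.118  0.65 ] 0.343
0.65 2445 [ 0.314 -0.182  0.65 ] [ 0.391 -0.117  0.7  ] 0.343
0.7 936 [ 0.317 -0.139  0.7  ] [ 0.333 -0.12   0.731] 0.342
```

>>> drive_tool([
  [[0,-1,0],[0,0,0],0.5],
  [[0,-1,0],[0,0,0],0.5],
  [[0,-1,0],[0,0,0],0.5],
  [[0,-1,0],[0,0,0],0.5],
  [[0,-1,0],[0,0,0],0.5],
  [[0,-1,0],[0,0,0],0.5],
  [[0,-1,0],[0,0,0],0.5],
  [[0,-0.5,0],[0,0,0],0.5],
  [[0,0,0],[0,0,0],0.5],
])

```text
clock: 3.1
tcp_pos: [0.0651, -0.2208, 0.5012]
tool_rot: [3.108, 0.449, -0.0]
force: [-0.4, 0.4, -0.4]
grip_width: 0.0429
gripper_force: 0.0
```

```bash
python3 - <<'E'
from rig import arm
s=arm.read_state();print(s["joint_positions"].round(3),s["tcp_pos"],s["tool_rot"])
E
```

```text
[-1.668 -0.628  1.679  0.     2.089 -0.384] [ 0.06513396 -0.22083588  0.50120543] [ 3.10836864e+00  4.48909100e-01 -1.31451562e-04]
```

>>> drive_tool([
  [[0.61,-0.025,0],[0,0,-1],0.5],
  [[0.61,-0.025,0],[0,0,-1],0.5],
  [[0.61,-0.025,0],[0,0,-1],0.5],
  [[0.61,-0.025,0],[0,0,-1],0.5],
  [[0.61,-0.025,0],[0,0,-1],0.5],
  [[0.61,-0.025,0],[0,0,-1],0.5],
  [[0.61,-0.025,0],[0,0,-1],0.5],
  [[0.61,-0.025,0],[0,0,-1],0.5],
  [[0.61,-0.025,0],[0,0,-1],0.5],
  [[0.61,-0.025,0],[0,0,-1],0.5],
  [[0.61,-0.025,0],[0,0,-1],0.5],
  [[0.61,-0.025,0],[0,0,-1],0.5],
  [[0.61,-0.025,0],[0,0,-1],0.5],
  [[0.61,-0.025,0],[0,0,-1],0.5],
  [[0.61,-0.025,0],[0,0,-1],0.5],
  [[0.61,-0.025,0],[0,0,-1],0.5],
  [[0.61,-0.025,0],[0,0,-1],0.5],
  [[0.61,-0.025,0],[0,0,-1],0.5],
  [[0,0,0],[0,0,0],0],
])

```text
clock: 5.48
tcp_pos: [0.227, 0.0356, 0.501]
tool_rot: [-2.036, -2.391, 0.001]
force: [0.6, -0.1, -0.0]
grip_width: 0.0595
gripper_force: 0.0
```

```bash
cat > tf.py <<'E'
import numpy as np
from rig import arm
from scipy.spatial.transform import Rotation as R
def go(x,y,z,yaw):
    "remaining shift (units of 3cm, tool axes) and turn units to reach pose, tool y at world angle yaw"
    s=arm.read_state();Rm=R.from_rotvec(s["tool_rot"]).as_matrix()
    d=Rm.T@(np.array([x,y,z])-s["tcp_pos"])/.03
    cy=np.arctan2(Rm[1,1],Rm[0,1]);dy=(yaw-cy+np.pi/2)%np.pi-np.pi/2
    print("tcp",s["tcp_pos"].round(4),"ty",round(cy,3),"q",s["joint_positions"].round(2),"shift",d.round(2),"az",round(-dy/.08,2),"w",round(s["grip_width"],4),"t",s["clock"],"zdown",Rm[:,2].round(3))
E
python3 -c "
from tf import *
go(.655,.197,.15,-.06)"
```

```text
tcp [0.227  0.0356 0.501 ] ty 0.16 q [-0.23 -0.63  1.68  0.    2.09 -0.39] shift [ 3.03 14.95 11.69] az 2.75 w 0.0595 t 5.475 zdown [-0.001  0.    -1.   ]
```

```bash
python3 - <<'E'
from h import *
from rig import arm,eyes
q=arm.read_state()["joint_positions"][0];c,s=np.cos(q),np.sin(q);np.set_printoptions(linewidth=200)
fs={n:eyes.grab_frame(n) for n in("top","scene")}
for n,f in fs.items():
    Z=pts(f).reshape(-1,3);k=Z[(Z[:,2]>.3)&(abs(Z[:,0])<.5)&(abs(Z[:,1])<.5)]
    rad=c*k[:,0]+s*k[:,1];lat=-s*k[:,0]+c*k[:,1]
    print(n)
    for zz in np.arange(.3,1,.1):
        m=(k[:,2]>zz)&(k[:,2]<zz+.1);
        H,_,_=np.histogram2d(rad[m],lat[m],bins=[np.arange(-.4,.5,.1),np.arange(-.4,.41,.05)])
        if m.sum()>20:print(round(zz,1));print(H.astype(int))
cv2.imwrite("pics/two.png",np.hstack([cv2.resize(fs[n]["image"][:,:,::-1],(400,300)) for n in fs]))
E
```

```text
top
0.3
[[  0   0   0   0   0   0   0   0   0   0   0   0   0   0   0   0]
 [  0   0   0   0   0   0   0   0   0   0   0   0   0   0   0   0]
 [  0   0   0   0   0   0   0   0   0   0   0   0   0   0   0   0]
 [  0   0   0   0   0   0   0   0   0   0   0   0   0   0   0   0]
 [  0   0   0   0   0   0   0   0   0   0   0   0   0   0   0   0]
 [  0   0   0   0   0   0   0   0   0   0   0   0   0   0   0   0]
 [  0   0   0   0   0   0   0   0   0   0   0   0   0   0   0   0]
 [  0   0   0  38   2 287 106   0   0   0   0   0   0   0   0   0]]
0.4
[[  0   0   0   0   0   0   0   0   0   0   0   0   0   0   0   0]
 [  0   0   0   0   0   0   0   0   0   0   0   0   0   0   0   0]
 [  0   0   0   0   0   0   0   0   0   0   0   0   0   0   0   0]
 [  0   0   0   0   0   0   0   0   0   0   0   0   0   0   0   0]
 [  0   0   0   0   0   0   0   0   0   0   0   0   0   0   0   0]
 [  0   0   0   0   0   0   0   0   0   0   0   0   0   0   0   0]
 [  0   0   0   0   0   0   0   0   0   0   0   0   0   0   0   0]
 [  0   0   0   0   0 405 195   0   0   0   0   0   0   0   0   0]]
0.5
[[  0   0 
[... 4387 characters left out ...]
   0    0    0    0    0    0    0    0  507 1217    0    0    0    0    0]
 [   0    0    0   34  107  118   72    0    0    0    0    0    0    0    0    0]]
0.6
[[  0   0   0   0   0   0   0   0   0   0   0   0   0   0   0   0]
 [  0   0   0   0   0   0   0   0   0   0   0   0   0   0   0   0]
 [  0   0   0   0   0   0   0   0   0   0   0   0   0   0   0   0]
 [  0   0   0   0   0   0   0   0   0   0   0   0   0   0   0   0]
 [  0   0   0   0   0   0   0   0   0   0   0   0   0   0   0   0]
 [  0   0   0   0   0   0   0   0   2 173   1   0   0   0   0   0]
 [  0   0   0   0   0   0   0   0   0   2   1   0   0   0   0   0]
 [  0   0   0   0   0   0   0   0   0   0   0   0   0   0   0   0]]
```

View pics/two.png

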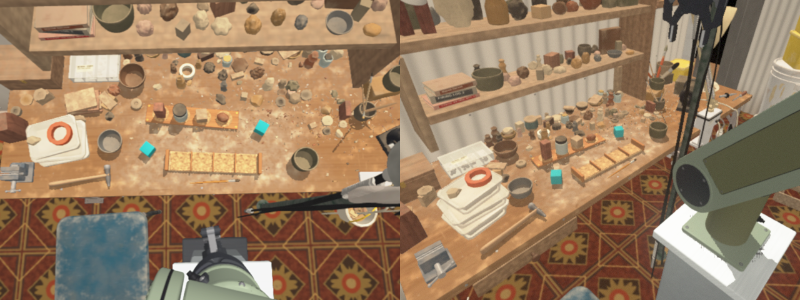

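The forearm is in the tool plane, so it stays clear of the lamp stand and pole on this side. Now I go over the post.

>>> drive_tool([
  [[0,0,0],[0,0,0.96],0],
  [[0,0,0],[0,0,0.96],0],
  [[0,0,0],[0,0,0.96],0],
  [[0.45,0.99,0.74],[0,0,0],0],
  [[0.45,0.99,0.74],[0,0,0],0],
  [[0.45,0.99,0.74],[0,0,0],0],
  [[0.45,0.99,0.74],[0,0,0],0],
  [[0.45,0.99,0.74],[0,0,0],0],
  [[0.45,0.99,0.74],[0,0,0],0],
  [[0.45,0.99,0.74],[0,0,0],0],
  [[0.45,0.99,0.74],[0,0,0],0],
  [[0.45,0.99,0.74],[0,0,0],0],
  [[0.45,0.99,0.74],[0,0,0],0],
  [[0.45,0.99,0.74],[0,0,0],0],
  [[0.45,0.99,0.74],[0,0,0],0],
  [[0.45,0.99,0.74],[0,0,0],0],
  [[0.45,0.99,0.74],[0,0,0],0],
  [[0,0,0],[0,0,0],0],
])

```text
clock: 7.82
tcp_pos: [0.6547, 0.1914, 0.1851]
tool_rot: [-2.301, -2.133, 0.01]
force: [-0.7, -0.7, -0.3]
grip_width: 0.0854
gripper_force: 0.0
```

```bash
python3 -c "
from tf import *
go(.655,.197,.041,-.07)"
```

```text
tcp [0.6547 0.1914 0.1851] ty -0.076 q [ 0.16  0.47  1.29 -0.    1.39  0.23] shift [0.19 0.03 4.8 ] az -0.07 w 0.0854 t 7.825 zdown [-0.007 -0.001 -1.   ]
```

>>> drive_tool([
  [[0.19,0.03,0.8],[0,0,0],0],
  [[0,0,0.8],[0,0,0],0],
  [[0,0,0.8],[0,0,0],0],
  [[0,0,0.8],[0,0,0],0],
  [[0,0,0.8],[0,0,0],0],
  [[0,0,0.8],[0,0,0],0],
  [[0,0,0],[0,0,0],1],
  [[0,0,0],[0,0,0],1],
  [[0,0,0],[0,0,0],1],
  [[0,0,0],[0,0,0],1],
  [[0,0,0],[0,0,0],1],
  [[0,0,0],[0,0,0],1],
  [[0,0,0],[0,0,0],1],
])

```text
clock: 9.45
tcp_pos: [0.6575, 0.1987, 0.0486]
tool_rot: [2.3, 2.137, 0.004]
force: [-0.4, -0.0, 5.3]
grip_width: 0.0291
gripper_force: 59.4
```

```bash
python3 -c "
from tf import *
go(.4708,-.0933,.042,-.06)"
```

```text
tcp [0.6575 0.1987 0.0486] ty -0.073 q [ 0.17  0.62  1.38 -0.    1.15  0.24] shift [-10.16  -5.5    0.2 ] az -0.17 w 0.0291 t 9.45 zdown [ 0.003  0.    -1.   ]
```

>>> drive_tool([
  [[0,0,-0.7],[0,0,0],1],
  [[0,0,-1],[0,0,0],1],
  [[0,0,-1],[0,0,0],1],
  [[-0.85,-0.46,0],[0,0,0],1],
  [[-0.85,-0.46,0],[0,0,0],1],
  [[-0.85,-0.46,0],[0,0,0],1],
  [[-0.85,-0.46,0],[0,0,0],1],
  [[-0.85,-0.46,0],[0,0,0],1],
  [[-0.85,-0.46,0],[0,0,0],1],
  [[-0.85,-0.46,0],[0,0,0],1],
  [[-0.85,-0.46,0],[0,0,0],1],
  [[-0.85,-0.46,0],[0,0,0],1],
  [[-0.85,-0.46,0],[0,0,0],1],
  [[-0.85,-0.46,0],[0,0,0],1],
  [[-0.85,-0.46,0],[0,0,0],1],
  [[0,0,0],[0,0,0],1],
  [[0,0,0],[0,0,0],1],
])

```text
clock: 11.58
tcp_pos: [0.4689, -0.0941, 0.1281]
tool_rot: [2.301, 2.138, 0.002]
force: [0.8, 0.2, -0.2]
grip_width: 0.0293
gripper_force: 59.3
```

```bash
python3 -c "
from tf import *
go(.4708,-.092,.0496,-.06)
from rig import eyes;import cv2
cv2.imwrite('pics/a.png',eyes.grab_frame('scene')['image'][120:360,200:520,::-1])"
```

```text
tcp [ 0.4689 -0.0941  0.1281] ty -0.074 q [-0.38  0.12  1.88  0.    1.15 -0.31] shift [0.07 0.05 2.62] az -0.17 w 0.0293 t 11.575 zdown [ 0.001  0.    -1.   ]
```

View pics/a.png

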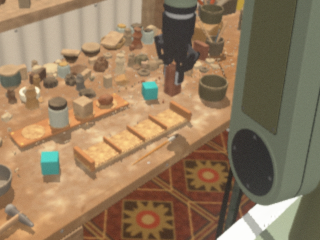

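The post hangs upright over the right bay, so I lower and release it.

>>> drive_tool([
  [[0.07,0.05,0.8],[0,0,0],1],
  [[0,0,0.8],[0,0,0],1],
  [[0,0,0.6],[0,0,0],1],
  [[0,0,0.2],[0,0,0],1],
  [[0,0,0.2],[0,0,0],1],
  [[0,0,0],[0,0,0],1],
  [[0,0,0],[0,0,0],1],
])

```text
clock: 12.5
tcp_pos: [0.4707, -0.0926, 0.0501]
tool_rot: [2.3, 2.138, 0.001]
force: [0.8, -0.7, -0.2]
grip_width: 0.0295
gripper_force: 59.3
```

>>> drive_tool([
  [[0,0,0],[0,0,0],0.4],
  [[0,0,0],[0,0,0],0.2],
  [[0,0,0],[0,0,0],0],
  [[0,0,0],[0,0,0],0],
  [[0,0,-0.6],[0,0,0],0],
  [[0,0,-1],[0,0,0],0],
  [[0,0,-1],[0,0,0],0],
  [[0,0,-1],[0,0,0],0],
  [[0,0,0],[0,0,0],0],
  [[0,0,0],[0,0,0],0],
])

```text
clock: 13.75
tcp_pos: [0.4694, -0.0922, 0.1566]
tool_rot: [-2.301, -2.137, 0.001]
force: [0.1, -0.3, -0.3]
grip_width: 0.085
gripper_force: 0.0
```

```bash
python3 -c "
from tf import *
go(.6467,.1278,.031,-.07)
from rig import eyes;from h import *
f=eyes.grab_frame('top');P=pts(f)
im=f['image'][150:290,225:425,::-1]
cv2.imwrite('pics/b.png',cv2.resize(im,None,fx=3,fy=3))"
```

```text
tcp [ 0.4694 -0.0922  0.1566] ty -0.073 q [-0.38  0.08  1.85 -0.    1.21 -0.3 ] shift [7.74 5.36 4.18] az -0.04 w 0.085 t 13.75 zdown [-0.001  0.001 -1.   ]
```

View pics/b.png

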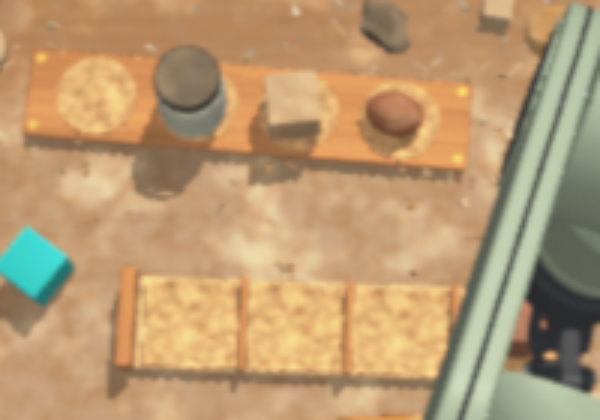

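The post is out of sight behind the arm in this view, so I'll check it later. Board and remaining samples are undisturbed. Next the jar.

>>> drive_tool([
  [[0.97,0.67,0.2],[0,0,0],0],
  [[0.97,0.67,0.2],[0,0,0],0],
  [[0.97,0.67,0.2],[0,0,0],0],
  [[0.97,0.67,0.2],[0,0,0],0],
  [[0.97,0.67,0.2],[0,0,0],0],
  [[0.97,0.67,0.2],[0,0,0],0],
  [[0.97,0.67,0.2],[0,0,0],0],
  [[0.97,0.67,0.2],[0,0,0],0],
  [[0,0,0],[0,0,0],0],
  [[0,0,0.86],[0,0,0],0],
  [[0,0,0.86],[0,0,0],0],
  [[0,0,0.86],[0,0,0],0],
  [[0,0,0],[0,0,0],0],
  [[0,0,0],[0,0,0],1],
  [[0,0,0],[0,0,0],1],
  [[0,0,0],[0,0,0],1],
  [[0,0,0],[0,0,0],1],
  [[0,0,0],[0,0,0],1],
  [[0,0,0],[0,0,0],1],
])

```text
clock: 16.18
tcp_pos: [0.6492, 0.128, 0.0342]
tool_rot: [2.3, 2.137, 0.004]
force: [0.5, -1.2, 5.5]
grip_width: 0.0472
gripper_force: 62.6
```

```bash
python3 -c "
from tf import *
go(.4753,-.0184,.033,-.07)
from rig import eyes;from h import *
P=pts(eyes.grab_frame('top'))
R=P[225:285,370:420].reshape(-1,3);k=R[R[:,2]>.08];print(len(k),k.mean(0) if len(k) else 0)
P=pts(eyes.grab_frame('scene'));m=(abs(P[...,0]-.47)<.05)&(abs(P[...,1]+.093)<.04)&(P[...,2]>.08);k=P[m];print(len(k),k.mean(0),k.min(0),k.max(0))"
```

```text
tcp [0.6492 0.128  0.0342] ty -0.073 q [ 0.06  0.59  1.45 -0.    1.1   0.14] shift [-5.29 -5.42  0.02] az -0.04 w 0.0472 t 16.175 zdown [ 0.004  0.    -1.   ]
259 [ 0.4692834  -0.09368259  0.08794623]
121 [ 0.46942966 -0.08920348  0.08688631] [ 0.45418939 -0.10856416  0.08052127] [ 0.48870291 -0.07477488  0.09134479]
```

>>> drive_tool([
  [[0,0,-0.4],[0,0,0],1],
  [[0,0,-0.8],[0,0,0],1],
  [[0,0,-0.8],[0,0,0],1],
  [[-0.75,-0.77,0],[0,0,0],1],
  [[-0.75,-0.77,0],[0,0,0],1],
  [[-0.75,-0.77,0],[0,0,0],1],
  [[-0.75,-0.77,0],[0,0,0],1],
  [[-0.75,-0.77,0],[0,0,0],1],
  [[-0.75,-0.77,0],[0,0,0],1],
  [[-0.75,-0.77,0],[0,0,0],1],
  [[0,0,0],[0,0,0],1],
  [[0,0,0],[0,0,0],1],
])

```text
clock: 17.77
tcp_pos: [0.4752, -0.0171, 0.0924]
tool_rot: [2.301, 2.138, 0.001]
force: [0.2, -0.5, -1.4]
grip_width: 0.047
gripper_force: 62.2
```

```bash
python3 -c "
from tf import *
go(.4753,-.0184,.035,-.07)
from rig import eyes;from h import *
im=eyes.grab_frame('scene')['image'][180:300,230:430,::-1]
cv2.imwrite('pics/c.png',cv2.resize(im,None,fx=3,fy=3))"
```

```text
tcp [ 0.4752 -0.0171  0.0924] ty -0.074 q [-0.22  0.17  1.91  0.    1.07 -0.15] shift [-0.04  0.01  1.91] az -0.05 w 0.047 t 17.775 zdown [ 0.001  0.    -1.   ]
```

View pics/c.png

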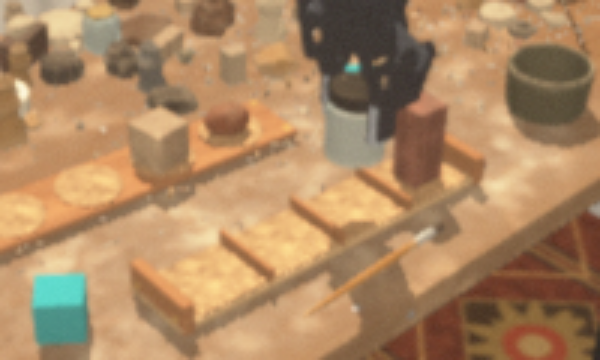

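The post stands in the right bay and the jar hangs upright over its own bay. I lower and release it.

>>> drive_tool([
  [[0,0,0.8],[0,0,0],1],
  [[0,0,0.6],[0,0,0],1],
  [[0,0,0.3],[0,0,0],1],
  [[0,0,0.2],[0,0,0],1],
  [[0,0,0],[0,0,0],1],
  [[0,0,0],[0,0,0],1],
  [[0,0,0],[0,0,0],0.35],
  [[0,0,0],[0,0,0],0.2],
  [[0,0,0],[0,0,0],0],
  [[0,0,0],[0,0,0],0],
  [[0,0,-0.6],[0,0,0],0],
  [[0,0,-1],[0,0,0],0],
  [[0,0,-1],[0,0,0],0],
  [[0,0,-0.4],[0,0,0],0],
  [[0,0,0],[0,0,0],0],
  [[0,0,0],[0,0,0],0],
])

```text
clock: 19.82
tcp_pos: [0.4737, -0.0171, 0.1238]
tool_rot: [-2.3, -2.137, 0.002]
force: [0.0, -0.0, -0.6]
grip_width: 0.0856
gripper_force: 0.0
```

```bash
python3 -c "
from tf import *
go(.6405,.0552,.021,-.07)"
```

```text
tcp [ 0.4737 -0.0171  0.1238] ty -0.073 q [-0.22  0.12  1.89  0.    1.14 -0.15] shift [2.81 5.38 3.41] az -0.04 w 0.0856 t 19.825 zdown [-0.002  0.001 -1.   ]
```

>>> drive_tool([
  [[0.47,0.9,0.1],[0,0,0],0],
  [[0.47,0.9,0.1],[0,0,0],0],
  [[0.47,0.9,0.1],[0,0,0],0],
  [[0.47,0.9,0.1],[0,0,0],0],
  [[0.47,0.9,0.1],[0,0,0],0],
  [[0.47,0.9,0.1],[0,0,0],0],
  [[0,0,0],[0,0,0],0],
  [[0,0,0.8],[0,0,0],0],
  [[0,0,0.8],[0,0,0],0],
  [[0,0,0.8],[0,0,0],0],
  [[0,0,0.4],[0,0,0],0],
  [[0,0,0],[0,0,0],1],
  [[0,0,0],[0,0,0],1],
  [[0,0,0],[0,0,0],1],
  [[0,0,0],[0,0,0],1],
  [[0,0,0],[0,0,0],1],
  [[0,0,0],[0,0,0],1],
  [[0,0,0],[0,0,0],1],
])

```text
clock: 22.08
tcp_pos: [0.644, 0.0552, 0.0249]
tool_rot: [2.3, 2.137, 0.004]
force: [-0.3, 0.8, 5.3]
grip_width: 0.038
gripper_force: 58.0
```

```bash
python3 -c "
from tf import *
go(.4797,.0564,.023,-.07)"
```

```text
tcp [0.644  0.0552 0.0249] ty -0.073 q [-0.05  0.58  1.5   0.    1.06  0.03] shift [-0.36 -5.47  0.04] az -0.04 w 0.038 t 22.075 zdown [ 0.003 -0.    -1.   ]
```

>>> drive_tool([
  [[0,0,-0.4],[0,0,0],1],
  [[0,0,-0.8],[0,0,0],1],
  [[0,0,-0.8],[0,0,0],1],
  [[-0.06,-0.91,0],[0,0,0],1],
  [[-0.06,-0.91,0],[0,0,0],1],
  [[-0.06,-0.91,0],[0,0,0],1],
  [[-0.06,-0.91,0],[0,0,0],1],
  [[-0.06,-0.91,0],[0,0,0],1],
  [[-0.06,-0.91,0],[0,0,0],1],
  [[0,0,0],[0,0,0],1],
  [[0,0,0],[0,0,0],1],
])

```text
clock: 23.45
tcp_pos: [0.4795, 0.0564, 0.0837]
tool_rot: [2.3, 2.137, 0.002]
force: [0.4, -0.2, -0.6]
grip_width: 0.0382
gripper_force: 57.6
```

```bash
python3 -c "
from tf import *
go(.4797,.0564,.0235,-.07)"
```

```text
tcp [0.4795 0.0564 0.0837] ty -0.073 q [-0.06  0.19  1.9   0.    1.05  0.01] shift [0.   0.   2.01] az -0.04 w 0.0382 t 23.45 zdown [ 0.002 -0.    -1.   ]
```

>>> drive_tool([
  [[0,0,0.8],[0,0,0],1],
  [[0,0,0.7],[0,0,0],1],
  [[0,0,0.3],[0,0,0],1],
  [[0,0,0.15],[0,0,0],1],
  [[0,0,0],[0,0,0],1],
  [[0,0,0],[0,0,0],1],
  [[0,0,0],[0,0,0],0.4],
  [[0,0,0],[0,0,0],0.2],
  [[0,0,0],[0,0,0],0],
  [[0,0,0],[0,0,0],0],
  [[0,0,-0.6],[0,0,0],0],
  [[0,0,-1],[0,0,0],0],
  [[0,0,-1],[0,0,0],0],
  [[0,0,-0.4],[0,0,0],0],
  [[0,0,0],[0,0,0],0],
  [[0,0,0],[0,0,0],0],
])

```text
clock: 25.45
tcp_pos: [0.4773, 0.0565, 0.1133]
tool_rot: [-2.3, -2.137, 0.003]
force: [0.1, -0.7, 0.2]
grip_width: 0.0857
gripper_force: 0.0
```

```bash
python3 -c "
from tf import *
go(.634,-.019,.0165,-.09)
from rig import eyes;from h import *
f=eyes.grab_frame('top');im=f['image'];np.savez('top1.npz',**f)
P=pts(f);R=P[172:202,340:372].reshape(-1,3);k=R[R[:,2]>.022];print(len(k),k.mean(0),cv2.minAreaRect((k[:,:2]*1000).astype(np.float32)))
cv2.imwrite('pics/d.png',cv2.resize(im[150:290,225:425,::-1],None,fx=4,fy=4))"
```

```text
tcp [0.4773 0.0565 0.1133] ty -0.073 q [-0.06  0.15  1.88  0.    1.12  0.01] shift [-2.13  5.4   3.21] az 0.21 w 0.0857 t 25.45 zdown [-0.003  0.    -1.   ]
766 [0.48850632 0.01557689 0.46476746] ((491.69921875, 14.986536026000977), (35.72715759277344, 45.674232482910156), 87.42142486572266)
```

View pics/d.png

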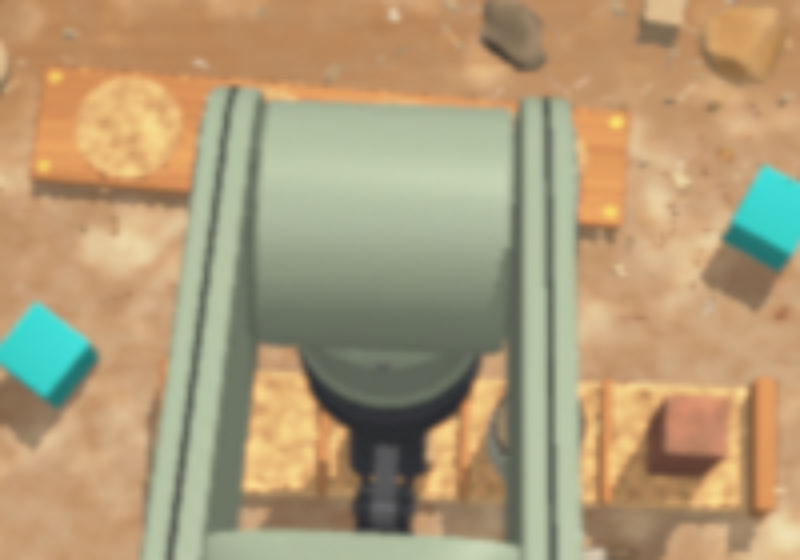

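The post sits centred in its bay, and the arm hides the pebble. I compute the pebble position from the first frame.

```bash
python3 - <<'E'
from tf import *
from h import *
t=np.load("top0.npz");print(ray(t,225+526/4,150+152/4,.029))
R=pts(t)[172:202,340:372].reshape(-1,3);k=R[R[:,2]>.024];print(k.mean(0),cv2.minAreaRect((k[:,:2]*1000).astype(np.float32)),cv2.fitEllipse(cv2.convexHull((k[:,:2]*1000).astype(np.float32))))
go(.633,-.019,.0165,-.09)
E
```

```text
[ 0.63177757 -0.01900781  0.029     ]
[ 0.63164091 -0.01841598  0.03415082] ((633.8162231445312, -19.315753936767578), (40.10568618774414, 34.64599609375), 42.608489990234375) ((633.5090942382812, -19.078433990478516), (33.09917449951172, 42.58382034301758), 159.83642578125)
tcp [0.4771 0.0565 0.1131] ty -0.073 q [-0.06  0.15  1.88  0.    1.12  0.01] shift [-2.13  5.38  3.21] az 0.21 w 0.0852 t 25.5 zdown [-0.003  0.    -1.   ]
```

>>> drive_tool([
  [[0,0,0],[0,0,0.73],0],
  [[0,0,0],[0,0,0.73],0],
  [[0,0,0],[0,0,0.73],0],
  [[-0.19,0.94,0.1],[0,0,0],0],
  [[-0.19,0.94,0.1],[0,0,0],0],
  [[-0.19,0.94,0.1],[0,0,0],0],
  [[-0.19,0.94,0.1],[0,0,0],0],
  [[-0.19,0.94,0.1],[0,0,0],0],
  [[-0.19,0.94,0.1],[0,0,0],0],
  [[0,0,0],[0,0,0],0],
  [[0,0,0],[0,0,0],0],
])

```text
clock: 26.88
tcp_pos: [0.6324, -0.0179, 0.0952]
tool_rot: [-2.478, -1.927, 0.003]
force: [-0.2, 0.3, 0.3]
grip_width: 0.0853
gripper_force: 0.0
```

```bash
python3 -c "
from tf import *
go(.633,-.019,.0165,-.25)"
```

```text
tcp [ 0.6324 -0.0179  0.0952] ty -0.249 q [-0.17  0.46  1.5   0.    1.18  0.08] shift [-0.03  0.04  2.62] az 0.02 w 0.0853 t 26.875 zdown [-0.003  0.001 -1.   ]
```

>>> drive_tool([
  [[0,0,0.8],[0,0,0],0],
  [[0,0,0.8],[0,0,0],0],
  [[0,0,0.7],[0,0,0],0],
  [[0,0,0.3],[0,0,0],0],
  [[0,0,0],[0,0,0],0],
  [[0,0,0],[0,0,0],1],
  [[0,0,0],[0,0,0],1],
  [[0,0,0],[0,0,0],1],
  [[0,0,0],[0,0,0],1],
  [[0,0,0],[0,0,0],1],
  [[0,0,0],[0,0,0],1],
  [[0,0,0],[0,0,0],1],
])

```text
clock: 28.38
tcp_pos: [0.6349, -0.0185, 0.0198]
tool_rot: [2.478, 1.928, 0.002]
force: [-1.0, -0.1, 6.0]
grip_width: 0.0297
gripper_force: 59.4
```

```bash
python3 -c "
from tf import *
go(.4842,.1313,.0165,-.25)"
```

```text
tcp [ 0.6349 -0.0185  0.0198] ty -0.249 q [-0.17  0.56  1.53 -0.    1.04  0.08] shift [ 3.6 -6.1  0.1] az 0.02 w 0.0297 t 28.375 zdown [ 0.002 -0.    -1.   ]
```

Grip width is 29.7 mm, which is above the pebble's widest line. I reopen, go 4 mm lower and regrip.

>>> drive_tool([
  [[0,0,0],[0,0,0],0.3],
  [[0,0,0],[0,0,0],0.3],
  [[0,0,0],[0,0,0],0.3],
  [[0,0,0.15],[0,0,0],0.3],
  [[0,0,0],[0,0,0],0.3],
  [[0,0,0],[0,0,0],1],
  [[0,0,0],[0,0,0],1],
  [[0,0,0],[0,0,0],1],
  [[0,0,0],[0,0,0],1],
  [[0,0,0],[0,0,0],1],
])

```text
clock: 29.62
tcp_pos: [0.6344, -0.0184, 0.0145]
tool_rot: [2.479, 1.929, 0.001]
force: [-0.4, 0.2, 1.6]
grip_width: 0.03
gripper_force: 59.5
```

>>> drive_tool([
  [[0,0,-0.3],[0,0,0],1],
  [[0,0,-0.5],[0,0,0],1],
  [[0,0,-0.6],[0,0,0],1],
  [[0,0,-0.7],[0,0,0],1],
  [[0,0,0],[0,0,0],1],
])

```text
clock: 30.25
tcp_pos: [0.6365, -0.0187, 0.0808]
tool_rot: [2.476, 1.926, 0.007]
force: [-0.4, -0.1, -0.7]
grip_width: 0.0302
gripper_force: 59.4
```

```bash
python3 -c "
from tf import *
go(.4842,.1313,.0165,-.25)
from rig import eyes;from h import *
f=eyes.grab_frame('scene');s=arm.read_state();u,v=px(f,s['tcp_pos']).astype(int);print(u,v,f['image'].shape)
im=f['image'][v-60:v+60,u-80:u+80,::-1]
cv2.imwrite('pics/e.png',cv2.resize(im,None,fx=4,fy=4))"
```

```text
tcp [ 0.6365 -0.0187  0.0808] ty -0.249 q [-0.17  0.48  1.51  0.    1.15  0.08] shift [ 3.6  -6.17  2.1 ] az 0.02 w 0.0302 t 30.25 zdown [ 0.007 -0.001 -1.   ]
305 202 (480, 640, 3)
```

View pics/e.png

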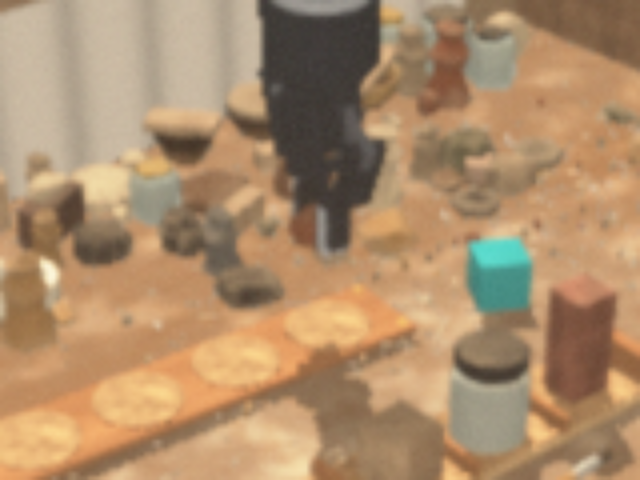

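The pebble is held between the fingers at (303,225) and all mats are empty. I carry it to the left bay.

>>> drive_tool([
  [[0.52,-0.88,0],[0,0,0],1],
  [[0.52,-0.88,0],[0,0,0],1],
  [[0.52,-0.88,0],[0,0,0],1],
  [[0.52,-0.88,0],[0,0,0],1],
  [[0.52,-0.88,0],[0,0,0],1],
  [[0.52,-0.88,0],[0,0,0],1],
  [[0.52,-0.88,0],[0,0,0],1],
  [[0,0,0],[0,0,0],1],
  [[0,0,0],[0,0,0],1],
])

```text
clock: 31.42
tcp_pos: [0.482, 0.1328, 0.0769]
tool_rot: [2.479, 1.929, -0.0]
force: [-0.1, -0.7, -0.5]
grip_width: 0.0299
gripper_force: 59.5
```

```bash
python3 -c "
from tf import *
go(.4842,.1313,.016,-.25)"
```

```text
tcp [0.482  0.1328 0.0769] ty -0.248 q [ 0.1   0.24  1.86 -0.    1.05  0.34] shift [-0.03  0.08  2.03] az 0.02 w 0.0299 t 31.425 zdown [ 0. -0. -1.]
```

>>> drive_tool([
  [[-0.03,0.08,0.7],[0,0,0],1],
  [[0,0,0.7],[0,0,0],1],
  [[0,0,0.4],[0,0,0],1],
  [[0,0,0.15],[0,0,0],1],
  [[0,0,0.1],[0,0,0],1],
  [[0,0,0],[0,0,0],1],
  [[0,0,0],[0,0,0],1],
  [[0,0,0],[0,0,0],0.55],
  [[0,0,0],[0,0,0],0.4],
  [[0,0,0],[0,0,0],0.2],
  [[0,0,0],[0,0,0],0],
  [[0,0,0],[0,0,0],0],
  [[0,0,-0.5],[0,0,0],0],
  [[0,0,-1],[0,0,0],0],
  [[0,0,-1],[0,0,0],0],
  [[0,0,-1],[0,0,0],0],
  [[0,0,-1],[0,0,0],0],
  [[0,0,-1],[0,0,0],0],
])

```text
clock: 33.67
tcp_pos: [0.4839, 0.1316, 0.1828]
tool_rot: [2.479, 1.928, 0.002]
force: [0.5, -0.2, 0.0]
grip_width: 0.0851
gripper_force: 0.0
```

>>> drive_tool([
  [[1,0,0],[0,0,0],0],
  [[1,0,0],[0,0,0],0],
  [[1,0,0],[0,0,0],0],
  [[1,0,0],[0,0,0],0],
  [[1,0,0],[0,0,0],0],
  [[1,0,0],[0,0,0],0],
  [[0,0,0],[0,0,0],0],
])

```text
clock: 34.55
tcp_pos: [0.5283, 0.3078, 0.1816]
tool_rot: [2.477, 1.932, 0.003]
force: [0.2, -1.4, -0.5]
grip_width: 0.0854
gripper_force: 0.0
```

```bash
python3 - <<'E'
from h import *
from rig import eyes
f=eyes.grab_frame("top");P=pts(f);K=P[150:300,225:430].reshape(-1,3)
c=np.array([.4775,.019]);a=-.06;X=np.array([np.cos(a),np.sin(a)]);Y=np.array([-np.sin(a),np.cos(a)])
for n,y,lo in(("peb",.1125,.029),("cube",.0375,.046),("jar",-.0375,.07),("post",-.1125,.083)):
    b=c+y*Y;k=K[(np.hypot(*(K[:,:2]-b).T)<.035)&(K[:,2]>lo)&(K[:,2]<.1)]
    m=(k.min(0)+k.max(0))[:2]/2;d=k.mean(0)[:2]-c
    print(n,len(k),"top",np.percentile(k[:,2],95).round(4),"rack x %.4f y %.4f"%(d@X,d@Y),m)
for n,(u0,v0,u1,v1) in{"bowl":(150,200,200,250),"pot":(460,230,515,280)}.items():
    R=P[v0:v1,u0:u1].reshape(-1,3);k=R[(R[:,2]>.03)&(R[:,2]<.06)];print(n,len(k),cv2.minAreaRect((k[:,:2]*1000).astype(np.float32))[0])
cv2.imwrite("pics/f.png",cv2.resize(f["image"][150:290,225:425,::-1],None,fx=4,fy=4))
E
```

```text
peb 225 top 0.0401 rack x -0.0011 y 0.1120 [0.48358483 0.13175982]
cube 339 top 0.054 rack x -0.0021 y 0.0364 [0.47780033 0.0550145 ]
jar 423 top 0.0789 rack x -0.0011 y -0.0360 [ 0.47420158 -0.0168336 ]
post 253 top 0.0907 rack x -0.0012 y -0.1129 [ 0.46910543 -0.09376517]
bowl 87 (563.9020385742188, 341.0290222167969)
pot 484 (478.0649719238281, -289.129638671875)
```

View pics/f.png

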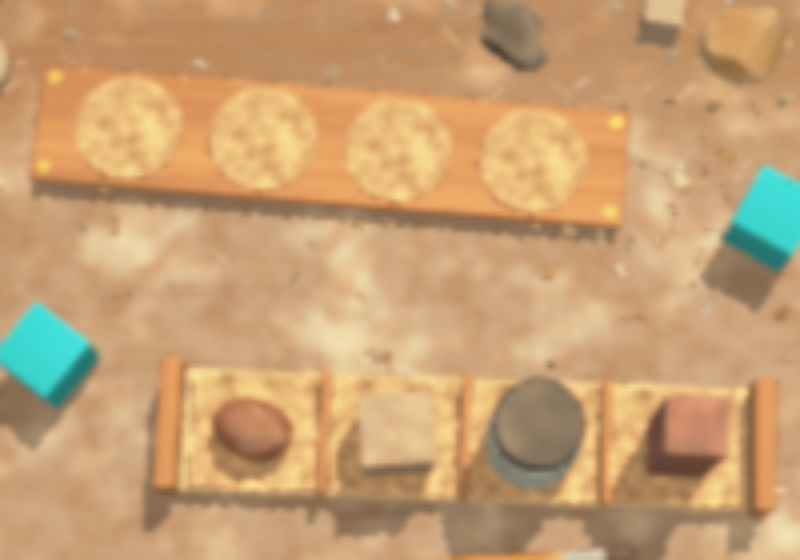

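All four samples stand centred in their mirrored bays: pebble (250,428), cube (396,428), jar (540,425) and post (695,428). The arm now hides part of the bowl, but nothing came near it. Handing in.

```bash
python3 -c "
from rig import arm
print(arm.hand_in())"
```

```text
the job is handed in; nothing more can be done
None
```

The job is handed in at about 35 s of the 102 s allowed: pebble, cube, jar and post stand upright in their mirrored bays, each within about 3 mm of the bay centre by the last camera measurement. The olive pot is unmoved; the bowl was partly hidden in that last frame, but the arm stayed well above it; the hand-in returned no verdict.

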